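# Stack a lamp's light unit in its assembly nest

## Robot

A 6-joint arm with a two-finger parallel gripper is mounted at the origin on the work surface. World frame = base frame: x ahead of the robot, y to its left, z up, the work surface at z = 0. Lengths are in m, angles in rad, forces in N, time in s.
With the tool pointing down it reaches from about 0.3 to 0.875 m from the base axis. Payload 4.2 kg.
Tool frame: the origin (TCP) lies on the centre line of the jaws, within the pads' length; the fingertips stand 25 mm ahead of it and the grasp point (between the pads) lies 6 mm ahead of it; z points along the fingers, y is the line along which they close (so a half turn about z gives the same grasp; the last joint's range is limited). The gripper opens to 85 mm and grips with 20 to 120 N. Pads are 22 mm wide; open, the fingers measure 114 mm over their backs; the gripper's body (76 mm by 85 mm) begins 54 mm behind the grasp point. The pads swing forward as they close: fully open they stand 13 mm farther back than shut.
Start: joints at [-1.358, 0.32, 1.565, -0, 1.257, -0.02], TCP at [0.133, -0.56, 0.22] pointing down, gripper open.
Joint ranges: [-3.11, 3.11], [-0.84, 2.01], [0.21, 2.61], [-1.34, 4.49], [0.05, 2.63], [-2.56, 2.56]. Speed limits (rad/s): [2.57, 2.57, 3.14, 3.14, 3.14, 3.14].

## Interface

Orientations are given as a unit quaternion [x, y, z, w].
In Python, from plant import manip gives the robot as it stands.
- The arm moves only by the tool drive_tool, never from a script. Its argument "plan" is a list of rows, each a list of 7 numbers: the turn, a rotation vector about the tool's x, y, z in rad, then the shift along the tool's x, y, z in cm, then the closure, from 0 (fully open) to 1 (shut). A call has 1 to 10 rows; each row is the pose to reach, as a shift and turn from the pose commanded when the call began, along the tool's axes at that moment; what a row does not reach only later rows make up. A row lasts 1/10 s, in which the tool goes at most 50 mm and 8.59 degrees, less where a joint would pass 70% of its speed; a pose out of reach is approached as far as the arm can. A call with a gripper value outside its range is refused whole. The fingers move at their own pace and stop on an object; "newtons" is the grip in N (left out, the last holds). Time passes only in rows, so rows that repeat a pose let the fingers close. It gives the time, the measured TCP pose, the force, the opening and the grip force at its end, in the units of the state.
- manip.read_state(): the state, without advancing time (a new reading comes with each control period).
- manip.capture(name): name is "side" or "top" or "wrist"; returns (picture, depth): 384x512x3 uint8, red, green, blue; 384x512 float32, m along the optical axis (not along the pixel's ray), 0 where there is no reading.
- manip.camera_model(name): a dict with "mtx" (3x3 intrinsics, pixels), "cam_to_world" (4x4, takes a point from camera to world coordinates). Camera axes: x right, y down, z forward; pixel columns grow to the right and rows downward; lengths in m; the calibration is good to about 2 mm. A picture is of the moment at which its call begins: read the wrist's pose just before it. camera_model takes no time and is no camera call; for the wrist camera it gives the pose at the moment of the call.
- manip.hand_in(): hands the job in; it is judged then, once.
The state is a dict: "time_s": time; "joint_pos": joint angles; "qd": joint speeds; "effort": joint torques, N m; "position": TCP position; "tool_rot": TCP orientation; "contact_force": force on the tool from outside, world axes, zero at the start; "moment": the same for the moment, N m; "opening": finger opening in m; "finger_force": force on a finger pad.
Only numpy, scipy, OpenCV 4.12 (cv2) and the standard library are available. Lean on these libraries where they do the work, as an engineer would, in place of code of your own. Each camera call takes 0.05 s, during which the arm holds its last target. There are 200 camera calls.

## Task

Build up one light unit in the assembly nest from the three parts on the cardboard: stand the finned heat sink in the round pocket with its LED face up, lay the spacer ring flat on it, then cap the ring with the frosted dome, mouth down, rim on rim. Set each part down rather than letting it drop, so that each sits fully home, level and in line with the others, and leave the other things on the bench where they are.

Things in the scene. Friction and masses are not known exactly. Their poses are not given: they have to be found in the camera images.
- nest_pocket (a point): Centre of the nest's round pocket, on its floor, 12 mm above the bench; z up. Pocket 54.4 mm across, flared 3 mm a side over its top 5 mm, between two brown phenolic cheeks that rise 51 mm above the floor on its +x and -x sides. Between the cheeks a straight slot 40 mm wide runs along this point's y axis, open at both ends and down to the plate: the fingers go down in it on the +y and -y sides of a part.
- nest: Assembly nest, fixed to the bench: aluminium base plate 96 (x) by 116 (y) by 12 mm thick with the two brown phenolic cheeks on it, each reaching 43 mm from the centre and 72 mm long along y, tops 63 mm above the bench. Origin under the plate's centre; z up, same axes as nest_pocket.
- heatsink_center (a point): Heat sink: round finned aluminium body, 52 mm diameter, 30 mm tall, about 110 g, upright, with a white LED board (32 mm diameter, 2 mm proud, yellow spot) on its top face. Grip it anywhere on its 52 mm outside. Point at its centre, 15 mm above its underside; z up, towards the LED face.
- spacer_center (a point): Spacer: plain grey plastic ring lying flat, 52 mm outside and 40 mm inside diameter, 12 mm thick, about 20 g; either face may be up; the LED board fits inside it with room to spare. Point at its centre, 6 mm above its underside; z is its axis.
- dome_center (a point): Dome: frosted white diffuser cap, hollow (wall 3 mm), standing mouth-down; 52 mm outside diameter, 34 mm tall; the lowest 16 mm is a straight cylindrical skirt to be gripped, above it the sides curve in to the crown; about 30 g. Point on its axis 17 mm above the rim; z points to the crown.
- heatsink: The same heat sink; origin at the centre of its underside, z up towards the LED face. It starts on a 3 mm cardboard sheet on the bench.
- spacer: The same spacer ring; origin at the centre of its underside as it starts, on the 3 mm cardboard sheet.
- dome: The same dome; origin at the centre of its mouth, in the plane of the rim. It starts on the 3 mm cardboard sheet.
- lamp: Bystander: finished sage-green table lamp, round base 112 mm in diameter, bent tube and drum head, about 200 mm tall, 0.8 kg. Origin under the centre of its base; the head hangs over to its own +y side.
- shell: Bystander: empty sage-green lamp head shell, an open can 64 mm in diameter and 68 mm tall, standing mouth up. Origin under its centre.
- gluegun: Bystander: white hot-glue gun lying on its side, about 190 mm long along its x axis (nozzle at +x), handle reaching about 110 mm to -y, 40 mm high. Origin on the bench under the barrel.
- tray: Bystander: blue plastic tray 280 (x) by 200 (y) by 60 mm high, holding spare domes that are not wanted for this job. Origin under its centre.
Not all that is in view belongs to the job. Leave any black, purple or red look-alike of the spacer alone.

How it is judged:
By the outcome, as a careful person would: the job done as asked, in the order asked, and still so for the second after the job is handed in, with the robot touching nothing.
It also fails if it takes over 72 s, if anything falls off the work surface, if the arm or the gripper's body presses on something with over 40 N, if the wrist force passes 120 N, or if a joint passes its speed limit or range.

## Working session

There is one attempt and no reset: what is moved stays moved. The work goes in short steps, Python scripts to look and compute and a tool call to move; the robot and the scene stay as the last step left them, time stands still between calls to the robot, and variables do not carry over. Pictures are saved under pics/ and viewed, at most 10 in all, crops included, and the job is handed in when it is done.

Besides the shell and the picture viewer there is one more tool, called as a command line: name --pt "numbers of a row" for each row, then --argument value for the rest. drive_tool: Moves the arm, as the interface text tells. Its arguments: {"type":"object","properties":{"plan":{"type":"array","items":{"type":"array","items":{"type":"number"}}},"newtons":{"type":"number"}},"required":["plan"]}

```bash
mkdir -p pics; ls; cat > h.py <<'E'
import numpy as np, cv2
from plant import manip
def save(n,im): cv2.imwrite('pics/'+n+'.png',im[:,:,::-1])
def cloud(name):
    m=manip.camera_model(name); im,d=manip.capture(name)
    K=np.array(m['mtx']);T=np.array(m['cam_to_world'])
    v,u=np.mgrid[:d.shape[0],:d.shape[1]]
    P=np.stack([(u-K[0,2])/K[0,0]*d,(v-K[1,2])/K[1,1]*d,d],-1)@T[:3,:3].T+T[:3,3]
    P[d==0]=np.nan
    return im,d,P
E
python3 - <<'E'
from h import *
print(manip.read_state())
for n in('top','side'):
    im,d,P=cloud(n); save(n,im); np.savez('/tmp/'+n,im=im,P=P)
    print(n,manip.camera_model(n))
E
```

```text
pics
{'time_s': 0.0, 'joint_pos': array([-1.35800336e+00,  3.20297181e-01,  1.56565953e+00,  1.33387740e-06,
        1.25737807e+00, -1.99739741e-02]), 'qd': array([ 0.0008364 , -0.00041999, -0.00056003,  0.00101189,  0.00028636,
        0.00072998]), 'effort': array([-1.63239529e-03, -4.15521526e+01, -2.34161675e+01, -1.82478138e-04,
        8.06808472e-03, -1.89420899e-05]), 'position': array([ 0.13254981, -0.55901953,  0.2195868 ]), 'tool_rot': array([ 9.93234732e-01,  1.16120660e-01, -8.32177652e-05, -8.67082935e-04]), 'contact_force': array([ 0.10871815, -0.06242694,  0.15134652]), 'moment': array([-0.04854136,  0.02596273, -0.01628483]), 'finger_force': 0.0, 'opening': 0.08549963621527418}
top {'mtx': array([[418.1809182 ,   0.        , 253.14080281],
       [  0.        , 418.1809182 , 189.92891659],
       [  0.        ,   0.        ,   1.        ]]), 'cam_to_world': array([[-0.00415471, -0.9872076 ,  0.15938597,  0.37498088],
       [-0.99983758,  0.00130576, -0.01797506, -0.04351401],
       [ 0.017537  , -0.15943477, -0.98705269,  1.23695309],
       [ 0.        ,  0.        ,  0.        ,  1.        ]])}
side {'mtx': array([[461.20247148,   0.        , 254.6281339 ],
       [  0.        , 461.20247148, 197.68792346],
       [  0.        ,   0.        ,   1.        ]]), 'cam_to_world': array([[-9.58780764e-01, -1.94914703e-01,  2.06755181e-01,
         2.86194736e-01],
       [-2.84145146e-01,  6.55147392e-01, -7.00031022e-01,
         9.15467493e-01],
       [ 9.91221350e-04, -7.29924759e-01, -6.83526784e-01,
         9.88085462e-01],
       [ 0.00000000e+00,  0.00000000e+00,  0.00000000e+00,
         1.00000000e+00]])}
```

View pics/top.png

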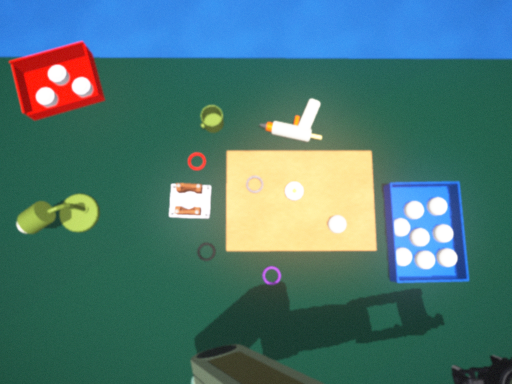

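View pics/side.png

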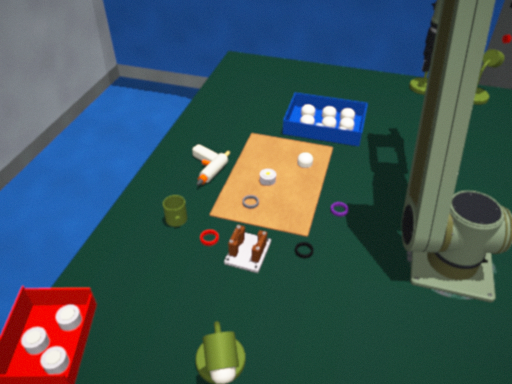

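Top view: nest at (190,201), grey spacer (255,185), heat sink (294,191), dome (337,225). Red, black and purple rings are decoys. The nest slot runs roughly along world y.

```bash
python3 - <<'E'
from h import *
z=np.load('/tmp/top.npz');im,P=z['im'],z['P']
cv2.imwrite('pics/crop.png',cv2.resize(im[145:265,160:370],None,fx=3.8,fy=3.8,interpolation=cv2.INTER_CUBIC)[:,:,::-1])
for n,(u,v),zr in(('spacer',(255,185),(.009,.025)),('hs',(294,191),(.025,.05)),('dome',(337,225),(.012,.05)),('cheeks',(189,200),(.05,.08)),('plate',(190,201),(.006,.02))):
    Q=P[v-26:v+26,u-26:u+26].reshape(-1,3);Q=Q[(Q[:,2]>zr[0])&(Q[:,2]<zr[1])]
    c,s,a=cv2.minAreaRect((Q[:,:2]*1000).astype(np.float32))
    print(n,len(Q),np.round(Q.mean(0),4),'minrect',c,s,a,'circ',cv2.minEnclosingCircle((Q[:,:2]*1000).astype(np.float32)),Q[:,2].max())
for u,v in((187,187),(188,211),(190,200),(205,200),(240,230)):print(u,v,P[v,u])
E
```

```text
spacer 124 [ 0.5945 -0.068   0.0141] minrect (592.890869140625, -65.08927917480469) (145.7489471435547, 144.2760009765625) 85.64476776123047 circ ((586.9808349609375, -63.53596878051758), 93.4196548461914) 0.021436761548029315
hs 242 [ 0.5686 -0.185   0.0344] minrect (568.6898193359375, -184.95248413085938) (49.557865142822266, 50.4573860168457) 24.61439323425293 circ ((568.5017700195312, -185.44406127929688), 26.038677215576172) 0.04044213622353632
dome 254 [ 0.4716 -0.3076  0.0316] minrect (472.94757080078125, -309.88885498046875) (49.27789306640625, 49.722373962402344) 67.72462463378906 circ ((472.3547058105469, -310.0260314941406), 25.552719116210938) 0.043772071772215204
cheeks 380 [0.5419 0.1197 0.0624] minrect (542.6756591796875, 120.01019287109375) (72.40696716308594, 87.14888763427734) 87.67282104492188 circ ((542.0592651367188, 120.3481216430664), 54.87944030761719) 0.0705095968617484
plate 853 [0.5404 0.1174 0.0122] minrect (548.7123413085938, 114.49192810058594) (152.37193298339844, 133.46630859375) 76.0121841430664 circ ((545.2703247070312, 113.08387756347656), 85.6822738647461) 0.019702106774615258
187 187 [0.57301785 0.12272907 0.06419274]
188 211 [0.50496196 0.1189322  0.06098827]
190 200 [0.54290276 0.12044243 0.01235506]
205 200 [0.54318763 0.07657264 0.0097118 ]
240 230 [ 0.45475671 -0.02684037  0.00457916]
```

View pics/crop.png

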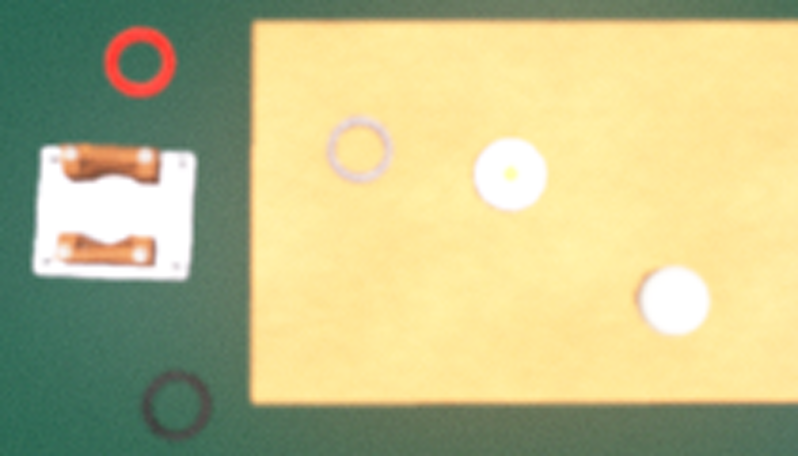

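```bash
cat >> h.py <<'E'
from scipy.spatial.transform import Rotation as R
YAW=-2.2
def go(p,yaw=YAW):
    "tool-frame row (turn rad, shift cm) from present pose to world p, tool down, tool x at yaw deg"
    s=manip.read_state(); r=R.from_quat(s['tool_rot'])
    t=R.from_euler('z',yaw,degrees=True)*R.from_euler('x',180,degrees=True)
    print('at',np.round(s['position'],4),'turn',np.round((r.inv()*t).as_rotvec(),4),'shift cm',np.round(r.inv().apply(np.array(p)-s['position'])*100,2))
E
python3 - <<'E'
from h import *
T=manip.camera_model('wrist')['cam_to_world'];s=manip.read_state()
r=R.from_quat(s['tool_rot']).as_matrix()
print('cam in tool',r.T@(T[:3,3]-s['position']),r.T@T[:3,:3],manip.camera_model('wrist')['mtx'])
go([.542,.12,.27])
E
```

```text
cam in tool [ 0.06622737 -0.00051636 -0.15372518] [[-1.29115494e-03 -9.64687173e-01 -2.63395125e-01]
 [ 9.99999140e-01 -1.30660527e-03 -1.16511212e-04]
 [-2.31756587e-04 -2.63395048e-01  9.64688030e-01]] [[295.61064856   0.         261.74792362]
 [  0.         295.61064856 190.11746066]
 [  0.           0.           1.        ]]
at [ 0.1326 -0.5591  0.2197] turn [-1.500e-03  2.000e-04  2.712e-01] shift cm [ 55.5  -56.64  -4.94]
```

drive_tool --pt "0 0 0 55.5 -56.6 -4.9 0" --pt "0 0 0 55.5 -56.6 -4.9 0" --pt "0 0 0 55.5 -56.6 -4.9 0" --pt "0 0 0 55.5 -56.6 -4.9 0" --pt "0 0 0 55.5 -56.6 -4.9 0" --pt "0 0 0 55.5 -56.6 -4.9 0" --pt "0 0 0 55.5 -56.6 -4.9 0" --pt "0 0 0 55.5 -56.6 -4.9 0" --pt "0 0 0 55.5 -56.6 -4.9 0" --pt "0 0 0 55.5 -56.6 -4.9 0"

```text
time_s: 1.1
position: [0.3908, -0.1302, 0.2513]
tool_rot: [0.993, 0.116, 0.0, 0.0]
contact_force: [1.1, -1.2, -0.0]
opening: 0.0852
finger_force: 0.0
```

```bash
python3 -c "
from h import *
go([.542,.12,.27])"
```

```text
at [ 0.3908 -0.1302  0.2513] turn [ 3.000e-04 -1.000e-04  2.711e-01] shift cm [ 20.48 -20.86  -1.87]
```

drive_tool --pt "0 0 0.271 20.0 -20.4 -1.9 0" --pt "0 0 0.271 20.0 -20.4 -1.9 0" --pt "0 0 0.271 20.0 -20.4 -1.9 0" --pt "0 0 0.271 20.0 -20.4 -1.9 0" --pt "0 0 0.271 20.0 -20.4 -1.9 0" --pt "0 0 0.271 20.0 -20.4 -1.9 0" --pt "0 0 0.271 20.0 -20.4 -1.9 0" --pt "0 0 0.271 20.0 -20.4 -1.9 0" --pt "0 0 0.271 20.0 -20.4 -1.9 0"

```text
time_s: 2.0
position: [0.5372, 0.1116, 0.2698]
tool_rot: [1.0, -0.019, -0.001, 0.0]
contact_force: [-0.1, 0.5, -0.3]
opening: 0.0854
finger_force: 0.0
```

```bash
python3 - <<'E'
from h import *
print(manip.read_state()['position'])
im,d,P=cloud('wrist'); save('nest',im); np.savez('/tmp/nest',im=im,P=P)
M=(P[:,:,2]>.057)&(P[:,:,2]<.07)
Q=P[M];print(len(Q),cv2.minAreaRect((Q[:,:2]*1000).astype(np.float32)),Q.mean(0))
E
```

```text
[0.53717905 0.11157316 0.26976657]
1968 ((545.4474487304688, 256.58551025390625), (339.3023986816406, 86.58856964111328), 87.6316146850586) [0.54060764 0.13587481 0.06291978]
```

View pics/nest.png

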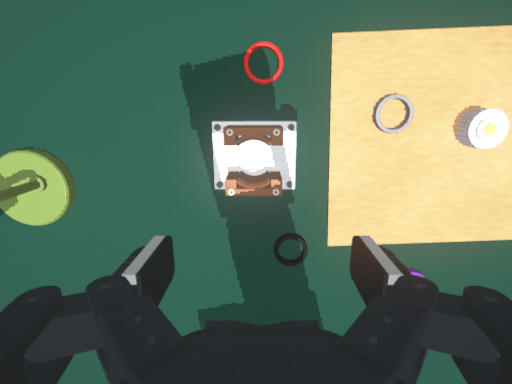

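The nest is at (254,158), nearly square to the tool. Spacer (395,114), heat sink (488,130).

```bash
python3 - <<'E'
from h import *
z=np.load('/tmp/nest.npz');im,P=z['im'],z['P']
def rect(Q): return cv2.minAreaRect((Q[:,:2]*1000).astype(np.float32))
W=P[105:205,195:315].reshape(-1,3)
Q=W[(W[:,2]>.057)&(W[:,2]<.07)];print('cheeks',len(Q),rect(Q),Q[:,2].mean())
Q=W[(W[:,2]>.008)&(W[:,2]<.07)];print('nest',len(Q),rect(Q))
Q=P[85:145,365:430].reshape(-1,3);Q=Q[(Q[:,2]>.0115)&(Q[:,2]<.025)];print('spacer',len(Q),rect(Q),cv2.minEnclosingCircle((Q[:,:2]*1000).astype(np.float32)),np.median(Q[:,2]))
Q=P[95:165,455:512].reshape(-1,3);q=Q[(Q[:,2]>.03)&(Q[:,2]<.045)];print('hs top',len(q),cv2.minEnclosingCircle((q[:,:2]*1000).astype(np.float32)),np.median(q[:,2]))
print('card z',np.nanmedian(P[180:230,350:500,2]),'bench',np.nanmedian(P[60:110,100:200,2]))
cv2.imwrite('pics/nestc.png',cv2.resize(im[105:205,195:315],None,fx=6,fy=6,interpolation=cv2.INTER_CUBIC)[:,:,::-1])
E
```

```text
cheeks 1882 ((539.87744140625, 122.8297119140625), (71.67951202392578, 86.57299041748047), 87.7818374633789) 0.06288372273930935
nest 5999 ((540.3184814453125, 122.69425201416016), (116.32963562011719, 95.87374114990234), 87.51847076416016)
spacer 530 ((589.725830078125, -67.22117614746094), (50.92048645019531, 50.663700103759766), 54.90294647216797) ((590.119384765625, -67.45271301269531), 26.048385620117188) 0.015003794895009304
hs top 1309 ((566.4730834960938, -182.40521240234375), 26.550445556640625) 0.033980508350925975
card z 0.0033786888576799456 bench 0.00036075216223263595
```

View pics/nestc.png

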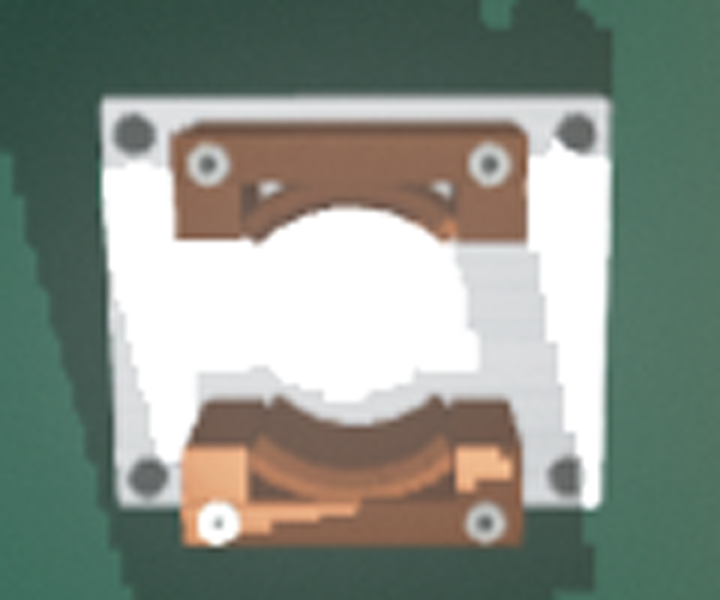

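Nest from the wrist camera: (0.5400, 0.1227), yaw about −2.4°. The top camera differs by about 2.5 mm, which I'll resolve from the part in hand. Next, the heat sink.

```bash
sed -i 's/^YAW=.*/YAW=-2.4/' h.py; python3 -c "
from h import *
go([.567,-.1835,.2])"
```

```text
at [0.5371 0.1112 0.27  ] turn [0.0007 0.001  0.0024] shift cm [ 4.15 29.33  7.02]
```

drive_tool --pt "0.0007 0.001 0.0024 4.15 29.3 7.0 0" --pt "0.0007 0.001 0.0024 4.15 29.3 7.0 0" --pt "0.0007 0.001 0.0024 4.15 29.3 7.0 0" --pt "0.0007 0.001 0.0024 4.15 29.3 7.0 0" --pt "0.0007 0.001 0.0024 4.15 29.3 7.0 0" --pt "0.0007 0.001 0.0024 4.15 29.3 7.0 0" --pt "0.0007 0.001 0.0024 4.15 29.3 7.0 0" --pt "0.0007 0.001 0.0024 4.15 29.3 7.0 0" --pt "0.0007 0.001 0.0024 4.15 29.3 7.0 0"

```text
time_s: 2.95
position: [0.5676, -0.1817, 0.2008]
tool_rot: [1.0, -0.021, 0.001, -0.001]
contact_force: [0.2, -0.3, -0.2]
opening: 0.0852
finger_force: 0.0
```

```bash
cat >> h.py <<'E'
def circ(P,c,zr,rad=.045):
    Q=P.reshape(-1,3);Q=Q[(Q[:,2]>zr[0])&(Q[:,2]<zr[1])&(np.hypot(Q[:,0]-c[0],Q[:,1]-c[1])<rad)]
    x,y=Q[:,0],Q[:,1]; h=cv2.convexHull((Q[:,:2]*1000).astype(np.float32))[:,0]
    from scipy.optimize import least_squares
    f=least_squares(lambda p:np.hypot(h[:,0]-p[0],h[:,1]-p[1])-p[2],[c[0]*1e3,c[1]*1e3,26],loss='soft_l1')
    print('n',len(Q),'circle mm',f.x,'zmed',np.median(Q[:,2]))
    return f.x
E
python3 - <<'E'
from h import *
im,d,P=cloud('wrist')
circ(P,(.567,-.1835),(.029,.045))
circ(P,(.591,-.0674),(.012,.025),.035)
print(manip.read_state()['position'],manip.read_state()['opening'])
go([.567,-.1835,.03])
E
```

```text
n 1664 circle mm [ 566.99534855 -183.04644826   25.53849853] zmed 0.03387923580807675
n 664 circle mm [590.47620257 -68.1581418   25.5513445 ] zmed 0.015030453049326875
[ 0.56789568 -0.1811502   0.20101971] 0.08536970570110128
at [ 0.5679 -0.1812  0.201 ] turn [-0.0008 -0.0018  0.0016] shift cm [-0.11  0.25 17.1 ]
```

drive_tool --newtons 40 --pt "-0.0008 -0.0018 0.0016 -0.1 0.2 5 0" --pt "-0.0008 -0.0018 0.0016 -0.1 0.2 10 0" --pt "-0.0008 -0.0018 0.0016 -0.1 0.2 14 0" --pt "-0.0008 -0.0018 0.0016 -0.1 0.2 16 0" --pt "-0.0008 -0.0018 0.0016 -0.1 0.2 17 0" --pt "-0.0008 -0.0018 0.0016 -0.1 0.2 17 0.2" --pt "-0.0008 -0.0018 0.0016 -0.1 0.2 17 0.3" --pt "-0.0008 -0.0018 0.0016 -0.1 0.2 17 0.5" --pt "-0.0008 -0.0018 0.0016 -0.1 0.2 17 0.6" --pt "-0.0008 -0.0018 0.0016 -0.1 0.2 17 0.6"

```text
time_s: 4.0
position: [0.5678, -0.184, 0.0312]
tool_rot: [1.0, -0.021, 0.0, 0.0]
contact_force: [0.5, -0.2, -0.9]
opening: 0.0345
finger_force: 0.0
```

```bash
python3 - <<'E'
from h import *
s=manip.read_state();print({k:s[k] for k in('position','opening','finger_force','contact_force','tool_rot')})
im,d,P=cloud('wrist'); save('grip',im)
circ(P,(.567,-.1835),(.029,.045),.03)
E
```

```text
{'position': array([ 0.56779199, -0.18400115,  0.03118255]), 'opening': 0.03446836345156619, 'finger_force': 0.0, 'contact_force': array([ 0.47896485, -0.19381274, -0.94978598]), 'tool_rot': array([ 9.99776039e-01, -2.11559300e-02,  4.21273601e-04,  3.48670414e-04])}
n 5616 circle mm [ 567.20736749 -183.25034734   25.75241154] zmed 0.03397680765993305
```

View pics/grip.png

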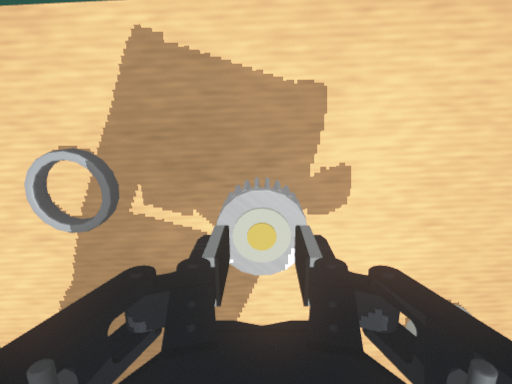

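Opening is 34 mm with no grip force, so the fingers missed the 52 mm body. In the picture the tips at (225,228) and (305,228) overlap the heat sink, centred at (262,235). I'll check the depths.

```bash
python3 - <<'E'
from h import *
im,d,P=cloud('wrist');m=manip.camera_model('wrist');K=m['mtx'];T=m['cam_to_world']
s=manip.read_state();r=R.from_quat(s['tool_rot'])
for q in([0,0,0],[0,0,.006],[0,0,.025],[0,.017,.025]):
    c=T[:3,:3].T@(s['position']+r.apply(q)-T[:3,3]);print(q,(K@c/c[2])[:2])
for u,v in((222,232),(218,245),(213,270),(211,290),(302,235),(310,260),(310,290),(262,235),(230,215)):
    print(u,v,np.round(r.inv().apply(P[v,u]-s['position'])*1000,1))
E
```

```text
[0, 0, 0] [262.45342161 231.67499514]
[0, 0, 0.006] [262.427345   227.54999248]
[0, 0, 0.025] [262.35525901 216.14686605]
[0, 0.017, 0.025] [288.82526108 216.11257877]
222 232 [ 10.8 -19.  -25.4]
218 245 [ 10.3 -19.1 -38.2]
213 270 [  6.7 -19.1 -52.4]
211 290 [ 16.8 -14.8 -80.6]
302 235 [ 10.9  18.  -29.1]
310 260 [  9.7  18.4 -50.2]
310 290 [ -1.1  18.2 -54. ]
262 235 [ 0.2 -0.2 -4.9]
230 215 [ 10.7 -17.7  -1.8]
```

```bash
python3 - <<'E'
from h import *
im,d,P=cloud('wrist')
s=manip.read_state();r=R.from_quat(s['tool_rot'])
X=r.inv().apply((P-s['position']).reshape(-1,3)).reshape(P.shape)*1000
for v in range(206,250,4): print(v,'L',[tuple(np.round(X[v,u]).astype(int)) for u in(218,222,226)],'R',[tuple(np.round(X[v,u]).astype(int)) for u in(298,302)])
i2,_,P2=cloud('side')
a=cv2.resize(im[180:310,190:340],(480,416),interpolation=cv2.INTER_CUBIC)
b=cv2.resize(i2[130:210,230:320],(468,416),interpolation=cv2.INTER_CUBIC)[:,:320]
save('gripz',np.hstack([a,b]))
E
```

```text
206 L [(np.int64(6), np.int64(-29), np.int64(28)), (np.int64(11), np.int64(-24), np.int64(13)), (np.int64(16), np.int64(-20), np.int64(-3))] R [(np.int64(16), np.int64(19), np.int64(-2)), (np.int64(6), np.int64(26), np.int64(27))]
210 L [(np.int64(4), np.int64(-28), np.int64(26)), (np.int64(14), np.int64(-22), np.int64(-3)), (np.int64(14), np.int64(-20), np.int64(-3))] R [(np.int64(14), np.int64(19), np.int64(-2)), (np.int64(-9223372036854775808), np.int64(-9223372036854775808), np.int64(-9223372036854775808))]
214 L [(np.int64(1), np.int64(-29), np.int64(27)), (np.int64(12), np.int64(-22), np.int64(-3)), (np.int64(11), np.int64(-20), np.int64(-2))] R [(np.int64(12), np.int64(19), np.int64(-4)), (np.int64(11), np.int64(22), np.int64(-2))]
218 L [(np.int64(9), np.int64(-24), np.int64(-2)), (np.int64(9), np.int64(-22), np.int64(-2)), (np.int64(9), np.int64(-20), np.int64(-3))] R [(np.int64(10), np.int64(19), np.int64(-4)), (np.int64(9), np.int64(22), np.int64(-2))]
222 L [(np.int64(7), np.int64(-24), np.int64(-2)), (np.int64(7), np.int64(-22), np.int64(-3)), (np.int64(7), np.int64(-20)
[... 885 characters left out ...]
, np.int64(-18), np.int64(-31)), (np.int64(7), np.int64(-18), np.int64(-23))] R [(np.int64(8), np.int64(17), np.int64(-26)), (np.int64(10), np.int64(18), np.int64(-31))]
242 L [(np.int64(10), np.int64(-19), np.int64(-36)), (np.int64(10), np.int64(-18), np.int64(-35)), (np.int64(4), np.int64(-18), np.int64(-23))] R [(np.int64(7), np.int64(17), np.int64(-27)), (np.int64(10), np.int64(17), np.int64(-35))]
246 L [(np.int64(11), np.int64(-19), np.int64(-40)), (np.int64(9), np.int64(-18), np.int64(-36)), (np.int64(3), np.int64(-18), np.int64(-24))] R [(np.int64(4), np.int64(17), np.int64(-27)), (np.int64(11), np.int64(17), np.int64(-40))]<stdin>:5: RuntimeWarning: invalid value encountered in cast
```

View pics/gripz.png

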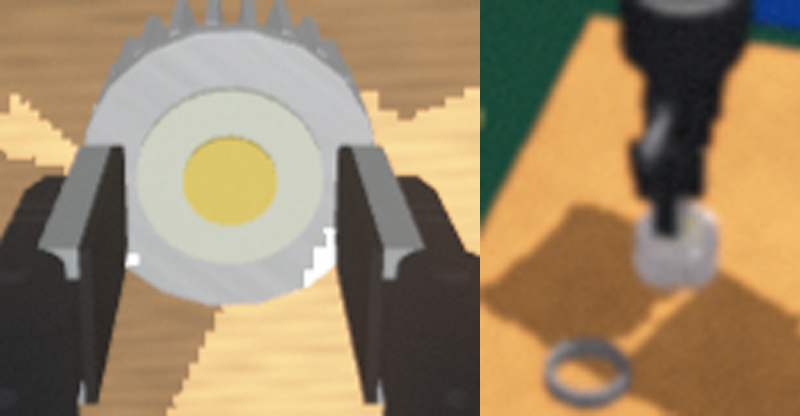

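The depth shows the real fingertips about 14 mm behind the reported TCP, where the notes put them 25 mm ahead. The gripper closed above the heat sink without touching it. I'll open, go down in steps and measure the tips directly.

drive_tool --pt "0 0 0 0 0 0 0.0" --pt "0 0 0 0 0 0 0" --pt "0 0 0 0 0 0 0" --pt "0 0 0 0 0 0 0" --pt "0 0 0 0 0 0.7 0" --pt "0 0 0 0 0 1.4 0" --pt "0 0 0 0 0 2.0 0" --pt "0 0 0 0 0 2.0 0"

```text
time_s: 5.0
position: [0.5664, -0.1835, 0.0088]
tool_rot: [1.0, -0.021, -0.002, -0.0]
contact_force: [-0.5, -0.1, -0.7]
opening: 0.0853
finger_force: 0.0
```

```bash
cat >> h.py <<'E'
def tips(P):
    s=manip.read_state();r=R.from_quat(s['tool_rot']);o=s['opening']*500
    X=r.inv().apply((P-s['position']).reshape(-1,3)).reshape(P.shape)*1000
    m=(abs(X[:,:,0]-5)<8)&(abs(abs(X[:,:,1])-o-4)<7)&(X[:,:,2]<15-0)&(X[:,:,2]>-40)
    for sg in(-1,1):
        Q=X[m&(np.sign(X[:,:,1])==sg)]; print('tip',sg,len(Q),np.round(Q[np.argsort(-Q[:,2])[:400:50]],1).tolist())
    return X
E
python3 - <<'E'
from h import *
s=manip.read_state();print({k:s[k] for k in('position','opening','contact_force')})
im,d,P=cloud('wrist'); np.savez('/tmp/w',im=im,P=P); tips(P); circ(P,(.567,-.1835),(.029,.045),.03)
E
```

```text
{'position': array([ 0.56639516, -0.18347259,  0.00881286]), 'opening': 0.08525408226123975, 'contact_force': array([-0.47830373, -0.09304201, -0.72582217])}
tip -1 1144 [[6.2, -43.8, 8.0], [-2.7, -40.1, 7.0], [4.2, -53.5, 6.8], [10.4, -48.3, 6.6], [-2.5, -42.3, 6.5], [12.2, -44.2, 6.4], [11.7, -45.3, 6.2], [5.7, -41.1, 6.1]]
tip 1 1173 [[5.4, 44.2, 8.1], [4.0, 52.7, 6.9], [12.6, 47.9, 6.7], [8.5, 42.5, 6.5], [9.1, 51.0, 6.4], [4.9, 45.5, 6.3], [6.2, 40.8, 6.2], [0.7, 46.3, 6.0]]
n 8308 circle mm [ 567.12902282 -183.13418695   25.7987914 ] zmed 0.03375528906922701
```

TCP at 9 mm with no contact confirms it. Down another 18 mm, then close.

drive_tool --newtons 40 --pt "0 0 0 0 0 0.7 0" --pt "0 0 0 0 0 1.4 0" --pt "0 0 0 0 0 1.8 0" --pt "0 0 0 0 0 1.8 0.2" --pt "0 0 0 0 0 1.8 0.3" --pt "0 0 0 0 0 1.8 0.5" --pt "0 0 0 0 0 1.8 0.6" --pt "0 0 0 0 0 1.8 0.6"

```text
time_s: 5.85
position: [0.5677, -0.1839, -0.0073]
tool_rot: [1.0, -0.021, 0.0, 0.0]
contact_force: [0.1, 0.4, 2.0]
opening: 0.0504
finger_force: 41.9
```

```bash
python3 - <<'E'
from h import *
s=manip.read_state();print({k:s[k] for k in('position','opening','contact_force','finger_force','tool_rot')})
im,d,P=cloud('wrist'); np.savez('/tmp/w',im=im,P=P); c=circ(P,(.567,-.1835),(.029,.045),.03)
r=R.from_quat(s['tool_rot'])
X=r.inv().apply((P-s['position']).reshape(-1,3)).reshape(P.shape)*1000
for v in range(170,260,6): print(v,[X[v,u].round().tolist() for u in(203,208,213,311,316)])
E
```

```text
{'position': array([ 0.56772458, -0.18391061, -0.00728234]), 'opening': 0.050422131275121865, 'contact_force': array([0.05810359, 0.39150215, 2.02344431]), 'finger_force': 41.92157953977585, 'tool_rot': array([ 9.99776995e-01, -2.11159076e-02,  1.49098237e-04,  2.38394071e-04])}
n 11522 circle mm [ 567.44982002 -183.40146383   26.55177953] zmed 0.03388195164608622
170 [[37.0, -30.0, -10.0], [37.0, -27.0, -10.0], [37.0, -24.0, -10.0], [37.0, 24.0, -10.0], [37.0, 27.0, -10.0]]
176 [[34.0, -29.0, -11.0], [35.0, -27.0, -12.0], [34.0, -25.0, -10.0], [34.0, 24.0, -11.0], [34.0, 27.0, -10.0]]
182 [[31.0, -30.0, -11.0], [31.0, -27.0, -11.0], [31.0, -25.0, -10.0], [31.0, 24.0, -10.0], [31.0, 27.0, -11.0]]
188 [[28.0, -30.0, -10.0], [28.0, -27.0, -10.0], [28.0, -25.0, -10.0], [28.0, 24.0, -10.0], [28.0, 27.0, -11.0]]
194 [[25.0, -30.0, -10.0], [25.0, -28.0, -10.0], [25.0, -25.0, -11.0], [25.0, 24.0, -11.0], [25.0, 27.0, -10.0]]
200 [[22.0, -30.0, -11.0], [22.0, -28.0, -11.0], [22.0, -25.0, -10.0], [22.0, 25.0, -10.0], [22.0, 27.0, -11.0]]
206 [[19.0, -30.0, -10.0], [19.0, -28.0, -11.0], [19.0,
[... 246 characters left out ...]
0, 25.0, -11.0], [12.0, 27.0, -11.0]]
224 [[9.0, -31.0, -11.0], [9.0, -28.0, -10.0], [9.0, -26.0, -11.0], [9.0, 25.0, -10.0], [9.0, 28.0, -11.0]]
230 [[11.0, -28.0, -23.0], [10.0, -26.0, -22.0], [11.0, -24.0, -22.0], [5.0, 25.0, -11.0], [10.0, 26.0, -22.0]]
236 [[10.0, -27.0, -28.0], [8.0, -26.0, -23.0], [16.0, -21.0, -41.0], [14.0, 21.0, -36.0], [9.0, 25.0, -26.0]]
242 [[10.0, -26.0, -35.0], [10.0, -24.0, -35.0], [13.0, -21.0, -40.0], [13.0, 20.0, -40.0], [7.0, 25.0, -28.0]]
248 [[8.0, -26.0, -37.0], [10.0, -23.0, -40.0], [10.0, -21.0, -41.0], [10.0, 20.0, -41.0], [10.0, 22.0, -41.0]]
254 [[7.0, -25.0, -39.0], [8.0, -23.0, -41.0], [8.0, -21.0, -41.0], [7.0, 20.0, -41.0], [7.0, 22.0, -41.0]]
```

Gripped: 42 N, opening 50 mm. In the camera the part sits within 0.5 mm of the TCP. Lift and carry to the nest.

```bash
python3 -c "
from h import *
go([.5403,.1222,.13])"
```

```text
at [ 0.5677 -0.1839 -0.0073] turn [ 0.0005 -0.0003 -0.0003] shift cm [ -4.03 -30.46 -13.74]
```

drive_tool --pt "0 0 0 0 0 -4 0.6" --pt "0 0 0 0 0 -9 0.6" --pt "0 0 0 -0.5 -4 -13.7 0.6" --pt "0 0 0 -1 -8 -13.7 0.6" --pt "0 0 0 -1.6 -13 -13.7 0.6" --pt "0 0 0 -2.3 -18 -13.7 0.6" --pt "0 0 0 -3 -23 -13.7 0.6" --pt "0 0 0 -3.6 -27 -13.7 0.6" --pt "0 0 0 -4.0 -30 -13.7 0.6" --pt "0 0 0 -4.0 -30.5 -13.7 0.6"

```text
time_s: 6.9
position: [0.5394, 0.1257, 0.129]
tool_rot: [1.0, -0.019, -0.001, -0.0]
contact_force: [0.4, -0.4, -0.5]
opening: 0.0499
finger_force: 42.4
```

drive_tool --pt "0 0 0 0 0 0 0.6" --pt "0 0 0 0 0 0 0.6"

```text
time_s: 7.1
position: [0.5403, 0.1217, 0.129]
tool_rot: [1.0, -0.021, -0.001, 0.0]
contact_force: [0.2, 0.1, -0.6]
opening: 0.0507
finger_force: 42.4
```

```bash
python3 - <<'E'
from h import *
s=manip.read_state();p=s['position'];print({k:s[k] for k in('position','opening','contact_force','finger_force','tool_rot')})
im,d,P=cloud('wrist'); np.savez('/tmp/w2',im=im,P=P);save('over',im)
circ(P,p[:2],(p[2]+.035,p[2]+.045),.03)
def rect(Q): return cv2.minAreaRect((Q[:,:2]*1000).astype(np.float32))
W=P.reshape(-1,3);W=W[np.hypot(W[:,0]-.54,W[:,1]-.1225)<.085]
Q=W[(W[:,2]>.057)&(W[:,2]<.069)];print('cheeks',len(Q),rect(Q),Q[:,2].mean())
Q=W[(W[:,2]>.008)&(W[:,2]<.016)];print('plate',len(Q),rect(Q))
go([.5403,.1222,.13])
E
```

```text
{'position': array([0.5402683 , 0.12169857, 0.12901358]), 'opening': 0.05066333572430696, 'contact_force': array([ 0.15165217,  0.12143925, -0.58372415]), 'finger_force': 42.37167343497276, 'tool_rot': array([ 9.99772678e-01, -2.13075688e-02, -6.13242911e-04,  4.51733444e-04])}
n 10856 circle mm [539.85000453 122.04242507  26.67274872] zmed 0.17003728851257083
cheeks 2428 ((571.8334350585938, 121.37004852294922), (71.94065856933594, 22.961458206176758), 87.62593078613281) 0.06301180415235999
plate 6619 ((540.857177734375, 122.68778228759766), (116.13147735595703, 94.69799041748047), 87.84724426269531)
at [0.5403 0.1214 0.1291] turn [ 0.0008  0.0012 -0.0016] shift cm [-0.01 -0.08 -0.09]
```

View pics/over.png

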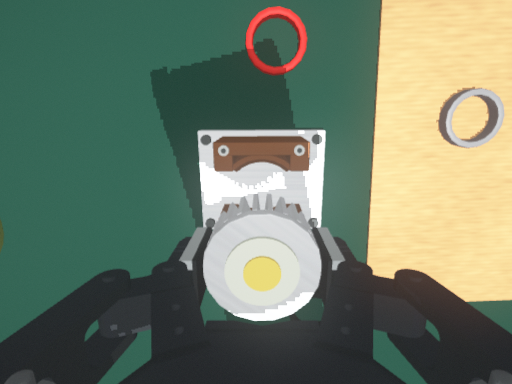

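Heat sink held level over the nest. Nest centre refined to (540.35, 122.65) mm, so the part needs about +0.5, +0.6 mm.

drive_tool --pt "0 0 0 0.05 -0.08 3 0.6" --pt "0 0 0 0.05 -0.08 5 0.6" --pt "0 0 0 0.05 -0.08 6.5 0.6" --pt "0 0 0 0.05 -0.08 8 0.6" --pt "0 0 0 0.05 -0.08 9.5 0.6" --pt "0 0 0 0.05 -0.08 10.5 0.6" --pt "0 0 0 0.05 -0.08 11.5 0.6" --pt "0 0 0 0.05 -0.08 11.5 0.6"

```text
time_s: 7.95
position: [0.5401, 0.1226, 0.0131]
tool_rot: [1.0, -0.022, -0.002, 0.0]
contact_force: [-0.1, -0.8, -1.4]
opening: 0.0504
finger_force: 42.4
```

```bash
python3 -c "
from h import *
s=manip.read_state();print({k:s[k] for k in('position','contact_force','moment','finger_force')})
go([.5408,.1223,.0017])"
```

```text
{'position': array([0.54006524, 0.12264448, 0.01309095]), 'contact_force': array([-0.07006005, -0.84368868, -1.38044106]), 'moment': array([-0.00785574,  0.00815284, -0.03490589]), 'finger_force': 42.36358657479286}
at [0.5401 0.1226 0.0131] turn [ 0.0008  0.0031 -0.0012] shift cm [0.08 0.03 1.14]
```

drive_tool --pt "0 0 0 0.03 0 0.3 0.6" --pt "0 0 0 0.03 0 0.6 0.6" --pt "0 0 0 0.03 0 0.85 0.6" --pt "0 0 0 0.03 0 1.0 0.6" --pt "0 0 0 0.03 0 1.0 0.6"

```text
time_s: 8.45
position: [0.5411, 0.1235, 0.0042]
tool_rot: [1.0, -0.021, -0.0, 0.0]
contact_force: [-0.1, 0.0, -1.3]
opening: 0.0504
finger_force: 42.4
```

drive_tool --pt "0 0 0 0 0 0.1 0.6" --pt "0 0 0 0 0 0.1 0.6"

```text
time_s: 8.65
position: [0.5412, 0.1235, 0.0033]
tool_rot: [1.0, -0.021, -0.0, 0.0]
contact_force: [1.1, 1.1, -0.6]
opening: 0.0508
finger_force: 42.4
```

```bash
cat >> h.py <<'E'
def plane(P,c,r0,r1,zr):
    Q=P.reshape(-1,3);h=np.hypot(Q[:,0]-c[0],Q[:,1]-c[1]);Q=Q[(Q[:,2]>zr[0])&(Q[:,2]<zr[1])&(h<r1)&(h>r0)]
    A=np.c_[Q[:,:2]-np.array(c),np.ones(len(Q))];b=np.linalg.lstsq(A,Q[:,2],rcond=None)[0]
    print('plane n',len(Q),'slope deg',np.degrees(b[:2]).round(2),'z mm',b[2]*1e3)
E
python3 - <<'E'
from h import *
s=manip.read_state();print({k:s[k] for k in('position','contact_force','moment','finger_force')})
im,d,P=cloud('wrist'); c=circ(P,(.5403,.1226),(.037,.055),.028); plane(P,c[:2]/1e3,.018,.024,(.036,.055))
E
```

```text
{'position': array([0.54118391, 0.12347253, 0.00326821]), 'contact_force': array([ 1.14996356,  1.10120488, -0.55541261]), 'moment': array([-0.04144531, -0.00701574,  0.01231626]), 'finger_force': 42.393401116132736}
n 10361 circle mm [537.94200838 123.15276012  26.1512502 ] zmed 0.044563799025556114
plane n 3657 slope deg [0.39 0.14] z mm 43.82404570538892
```

drive_tool --pt "0 0 0 0 0.05 0.1 0.6" --pt "0 0 0 0 0.05 0.15 0.6" --pt "0 0 0 0 0.05 0.2 0.6" --pt "0 0 0 0 0.05 0.2 0.6"

```text
time_s: 9.1
position: [0.5411, 0.1229, 0.0017]
tool_rot: [1.0, -0.021, -0.0, 0.0]
contact_force: [-2.5, -1.2, 4.2]
opening: 0.0506
finger_force: 42.8
```

```bash
python3 - <<'E'
from h import *
s=manip.read_state();print({k:s[k] for k in('position','contact_force','moment','finger_force')})
im,d,P=cloud('wrist'); plane(P,(.5405,.123),.018,.024,(.036,.055))
E
```

```text
{'position': array([0.54109704, 0.12288014, 0.00167793]), 'contact_force': array([-2.50221853, -1.19414099,  4.15145234]), 'moment': array([-0.09137019,  0.2311484 ,  0.00029946]), 'finger_force': 42.848853170871735}
plane n 3274 slope deg [0.02 0.04] z mm 42.25248366649462
```

Contact at 4 N, with the top ring level at 42.2 mm (home is 42). Release.

drive_tool --pt "0 0 0 0 0 0 0.4" --pt "0 0 0 0 0 0 0.2" --pt "0 0 0 0 0 0 0" --pt "0 0 0 0 0 0 0" --pt "0 0 0 0 0 -3 0" --pt "0 0 0 0 0 -8 0" --pt "0 0 0 0 0 -13 0" --pt "0 0 0 0 0 -15 0" --pt "0 0 0 0 0 -15 0" --pt "0 0 0 0 0 -15 0"

```text
time_s: 10.15
position: [0.5407, 0.1229, 0.1508]
tool_rot: [1.0, -0.021, -0.001, 0.0]
contact_force: [-0.0, -0.5, -0.8]
opening: 0.0852
finger_force: 0.0
```

```bash
python3 - <<'E'
from h import *
s=manip.read_state();print({k:s[k] for k in('position','contact_force','opening')})
im,d,P=cloud('wrist'); np.savez('/tmp/w3',im=im,P=P)
plane(P,(.5405,.123),.018,.024,(.036,.055)); circ(P,(.5405,.123),(.036,.048),.03)
Q=P.reshape(-1,3);W=Q[np.hypot(Q[:,0]-.54,Q[:,1]-.1225)<.085]
for zr in((.057,.069),(.008,.069)):
    q=W[(W[:,2]>zr[0])&(W[:,2]<zr[1])];print(len(q),cv2.minAreaRect((q[:,:2]*1000).astype(np.float32)))
go([.5905,-.0678,.12])
E
```

```text
{'position': array([0.54071474, 0.12286238, 0.1508284 ]), 'contact_force': array([-0.00121659, -0.47462676, -0.79206457]), 'opening': 0.08518308867152204}
plane n 925 slope deg [ 0.18 -0.04] z mm 42.31031252073889
n 2506 circle mm [538.59746836 123.1850652   26.31108983] zmed 0.042913379585083206
3901 ((540.0851440429688, 122.71317291259766), (71.84573364257812, 86.33099365234375), 87.61173248291016)
11808 ((540.2356567382812, 122.67550659179688), (116.15882110595703, 96.00469207763672), 87.61734771728516)
at [0.5402 0.1227 0.1499] turn [ 0.0008  0.0033 -0.0003] shift cm [ 5.84 18.82  2.98]
```

Heat sink seated and level. Next, the spacer.

drive_tool --pt "0 0 0 1.5 4.8 0 0" --pt "0 0 0 3 9.6 0 0" --pt "0 0 0 4.5 14.4 1.5 0" --pt "0 0 0 5.6 18.2 3 0" --pt "0 0 0 5.8 18.8 3 0" --pt "0 0 0 5.8 18.8 3 0" --pt "0 0 0 5.8 18.8 3 0"

```text
time_s: 10.9
position: [0.5905, -0.0664, 0.1203]
tool_rot: [1.0, -0.021, -0.001, -0.0]
contact_force: [-0.1, 0.0, -0.3]
opening: 0.0853
finger_force: 0.0
```

```bash
python3 - <<'E'
from h import *
s=manip.read_state();print(s['position'])
im,d,P=cloud('wrist');c=circ(P,(.5905,-.068),(.012,.025),.035)
go([c[0]/1e3+.0003,c[1]/1e3-.0005,-.013])
E
```

```text
[ 0.59052779 -0.06643487  0.12034365]
n 1024 circle mm [590.49519121 -67.79259298  25.54643374] zmed 0.015034427928188043
at [ 0.5907 -0.066   0.1209] turn [-0.0004  0.0018  0.0008] shift cm [ 0.04  0.23 13.39]
```

drive_tool --newtons 25 --pt "0 0 0 0 0.2 4 0" --pt "0 0 0 0 0.2 8 0" --pt "0 0 0 0 0.2 11 0" --pt "0 0 0 0 0.2 12.7 0" --pt "0 0 0 0 0.2 13.4 0" --pt "0 0 0 0 0.2 13.4 0.2" --pt "0 0 0 0 0.2 13.4 0.35" --pt "0 0 0 0 0.2 13.4 0.5" --pt "0 0 0 0 0.2 13.4 0.6" --pt "0 0 0 0 0.2 13.4 0.6"

```text
time_s: 11.95
position: [0.5924, -0.0693, -0.0108]
tool_rot: [1.0, -0.021, 0.002, 0.0]
contact_force: [-0.5, 1.2, 7.2]
opening: 0.05
finger_force: 29.7
```

```bash
python3 - <<'E'
from h import *
s=manip.read_state();p=s['position'];print({k:s[k] for k in('position','opening','contact_force','finger_force')})
im,d,P=cloud('wrist'); c=circ(P,p[:2],(.012,.021),.030);plane(P,c[:2]/1e3,.021,.0255,(.01,.022));save('sp',im)
E
```

```text
{'position': array([ 0.59244036, -0.06933845, -0.01082213]), 'opening': 0.05002645471433554, 'contact_force': array([-0.54065193,  1.19071642,  7.16097314]), 'finger_force': 29.746022283216007}
n 3969 circle mm [590.90504981 -68.43655927  26.11602567] zmed 0.015054749402802076
plane n 2778 slope deg [-0.71  0.01] z mm 15.191059423950952
```

View pics/sp.png

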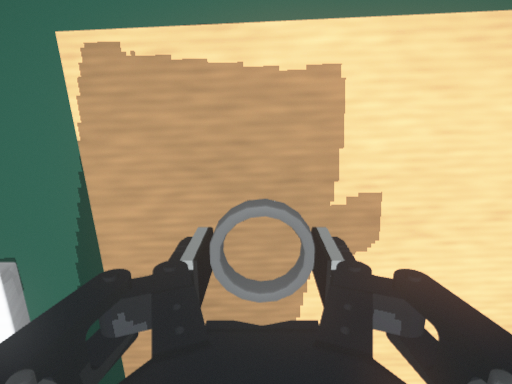

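Ring gripped flat at 30 N, centred at (262,250). Carry it above the heat sink and check.

```bash
python3 -c "
from h import *
go([.5408,.1223,.11])"
```

```text
at [ 0.5925 -0.0693 -0.0108] turn [ 0.0002 -0.0032 -0.0005] shift cm [ -5.93 -18.93 -12.1 ]
```

drive_tool --pt "0 0 0 0 0 -2 0.6" --pt "0 0 0 0 0 -7 0.6" --pt "0 -0.003 0 0 0 -12.1 0.6" --pt "0 -0.003 0 -1.5 -4.5 -12.1 0.6" --pt "0 -0.003 0 -2.9 -9.3 -12.1 0.6" --pt "0 -0.003 0 -4.4 -14 -12.1 0.6" --pt "0 -0.003 0 -5.6 -18 -12.1 0.6" --pt "0 -0.003 0 -5.9 -18.9 -12.1 0.6" --pt "0 -0.003 0 -5.9 -18.9 -12.1 0.6" --pt "0 -0.003 0 -5.9 -18.9 -12.1 0.6"

```text
time_s: 13.0
position: [0.5404, 0.1211, 0.1084]
tool_rot: [1.0, -0.021, -0.002, 0.0]
contact_force: [-0.6, -0.7, -0.7]
opening: 0.0502
finger_force: 26.3
```

```bash
python3 - <<'E'
from h import *
s=manip.read_state();p=s['position'];print({k:s[k] for k in('position','opening','contact_force','finger_force','tool_rot')})
im,d,P=cloud('wrist');np.savez('/tmp/w4',im=im,P=P)
q=P.reshape(-1,3);q=q[np.hypot(*(q[:,:2]-p[:2]).T)<.03];q=q[q[:,2]>p[2]+.005];print(np.percentile(q[:,2],[1,10,25,50,75,90,99]).round(4))
zt=p[2]+.026
c=circ(P,p[:2],(zt-.006,zt+.006),.029);plane(P,c[:2]/1e3,.021,.0255,(zt-.006,zt+.006))
Q=P.reshape(-1,3);W=Q[np.hypot(Q[:,0]-.54,Q[:,1]-.1225)<.085]
q=W[(W[:,2]>.057)&(W[:,2]<.069)&(W[:,0]>.55)];print(len(q),cv2.minAreaRect((q[:,:2]*1000).astype(np.float32)))
go([.5408,.1223,.11])
E
```

```text
{'position': array([0.54044944, 0.12113896, 0.10843769]), 'opening': 0.0502294962975074, 'contact_force': array([-0.64827551, -0.69417669, -0.66136284]), 'finger_force': 26.278166407719254, 'tool_rot': array([ 9.99775912e-01, -2.11077961e-02, -1.57271180e-03,  3.36378089e-04])}
[0.1252 0.1338 0.1522 0.2013 0.2102 0.2166 0.2201]
n 4435 circle mm [539.17404309 122.05388553  26.14770235] zmed 0.13420155193898958
plane n 2864 slope deg [-1.36  0.01] z mm 134.3566735560582
2950 ((571.7818603515625, 121.22640228271484), (72.1386947631836, 23.06808090209961), 87.77571868896484)
at [0.5405 0.1207 0.1084] turn [ 0.0007  0.0033 -0.0014] shift cm [ 0.02 -0.16 -0.16]
```

```bash
python3 - <<'E'
from h import *
for f in('w3','w4'):
    z=np.load('/tmp/%s.npz'%f);im,P=z['im'],z['P']
    c=circ(P,(.5403,.1227),(.0433,.047),.019)
    for rr in(.030,.028,.0265):circ(P,(.5400,.1227),(.039,.0432),rr)
    # yellow spot centroid
    hsv=cv2.cvtColor(im,cv2.COLOR_RGB2HSV);m=(hsv[:,:,1]>60)&(hsv[:,:,0]>20)&(hsv[:,:,0]<35)&(np.hypot(P[:,:,0]-.5403,P[:,:,1]-.1227)<.02)
    print(f,m.sum(),P[m].mean(0) if m.any() else 0)
E
```

```text
n 909 circle mm [541.31255987 122.61410841  17.71089123] zmed 0.044587896563173246
n 1368 circle mm [538.7328642  123.32220542  26.24722759] zmed 0.04220157486616921
n 1364 circle mm [538.79323066 123.16191268  26.15368883] zmed 0.04220403715021381
n 1293 circle mm [540.2135468  123.42117709  25.28147105] zmed 0.042225676590961214
w3 30 [0.54650979 0.12628337 0.04538749]
n 746 circle mm [539.72260826 122.6371807   17.58653695] zmed 0.0445901816828117
n 1473 circle mm [538.64144963 123.30886385  25.95875686] zmed 0.04218919211958361
n 1473 circle mm [538.64144963 123.30886385  25.95875686] zmed 0.04218919211958361
n 1378 circle mm [539.85233845 123.44204908  25.20888709] zmed 0.04222778518664806
w4 186 [0.54410761 0.12359738 0.04547005]
```

Ring in hand: top 26 mm above the TCP, about 1.3° low on +x. I'll correct the tilt and lower it.

drive_tool --pt "0 0.018 0 0.05 -0.09 1 0.6" --pt "0 0.018 0 0.05 -0.09 3 0.6" --pt "0 0.018 0 0.05 -0.09 4 0.6" --pt "0 0.018 0 0.05 -0.09 4 0.6" --pt "0 0.018 0 0.05 -0.09 4 0.6"

```text
time_s: 13.55
position: [0.541, 0.1222, 0.0684]
tool_rot: [1.0, -0.022, 0.007, 0.0]
contact_force: [0.8, -0.2, -0.2]
opening: 0.05
finger_force: 26.3
```

```bash
cat > ring.py <<'E'
from h import *
s=manip.read_state();p=s['position'];print({k:np.round(s[k],4) for k in('position','opening','contact_force','finger_force','tool_rot','moment')})
im,d,P=cloud('wrist')
zt=p[2]+.026
c=circ(P,p[:2],(zt-.005,zt+.005),.028);plane(P,c[:2]/1e3,.021,.0255,(zt-.004,zt+.004))
E
python3 ring.py
```

```text
{'position': array([0.541 , 0.1222, 0.0684]), 'opening': np.float64(0.05), 'contact_force': array([ 0.7805, -0.2408, -0.2145]), 'finger_force': np.float64(26.2757), 'tool_rot': array([ 9.997e-01, -2.170e-02,  7.200e-03,  3.000e-04]), 'moment': array([-0.0056, -0.0363, -0.0376])}
n 4186 circle mm [539.31851968 122.73934269  26.13857217] zmed 0.09416338599286415
plane n 2771 slope deg [0.14 0.1 ] z mm 94.30496227751311
```

drive_tool --pt "0 0 0 0.01 -0.02 1 0.6" --pt "0 0 0 0.01 -0.02 2 0.6" --pt "0 0 0 0.01 -0.02 2.8 0.6" --pt "0 0 0 0.01 -0.02 3.3 0.6" --pt "0 0 0 0.01 -0.02 3.6 0.6" --pt "0 0 0 0.01 -0.02 3.7 0.6" --pt "0 0 0 0.01 -0.02 3.7 0.6"

```text
time_s: 14.3
position: [0.5419, 0.1229, 0.0313]
tool_rot: [1.0, -0.021, 0.008, 0.0]
contact_force: [4.5, -2.7, -0.7]
opening: 0.0501
finger_force: 26.8
```

```bash
python3 ring.py
```

```text
{'position': array([0.5419, 0.1229, 0.0313]), 'opening': np.float64(0.0501), 'contact_force': array([ 4.5149, -2.6575, -0.7109]), 'finger_force': np.float64(26.7561), 'tool_rot': array([ 9.997e-01, -2.100e-02,  7.900e-03,  3.000e-04]), 'moment': array([-0.4821, -0.6864, -0.0091])}
n 4589 circle mm [542.09217919 122.98620559  27.70292259] zmed 0.057619914328486094
plane n 2937 slope deg [-3.51  0.81] z mm 57.500994084661066
```

Side force +4.5 N in x means the ring is rubbing the −x wall. Shift away from it.

drive_tool --pt "0 0 0 0.05 0.02 -0.2 0.6" --pt "0 0 0 0.1 0.03 -0.3 0.6" --pt "0 0 0 0.1 0.03 -0.3 0.6"

```text
time_s: 14.65
position: [0.5418, 0.1227, 0.0343]
tool_rot: [1.0, -0.021, 0.007, 0.0]
contact_force: [3.0, -2.4, -0.5]
opening: 0.0499
finger_force: 26.8
```

```bash
cat >> ring.py <<'E'
save('r%d'%(s['time_s']*100),im[150:330,160:370])
q=P.reshape(-1,3);R_=np.hypot(q[:,0]-c[0]/1e3,q[:,1]-c[1]/1e3);q=q[(R_<.0245)&(R_>.0205)&(q[:,2]>.046)&(q[:,2]<.075)]
a=np.degrees(np.arctan2(q[:,1]-c[1]/1e3,q[:,0]-c[0]/1e3))
print([(k,round(float(np.median(q[(abs((a-k+180)%360-180)<15),2]))*1e3,1) if (abs((a-k+180)%360-180)<15).any() else None) for k in range(0,360,30)])
E
python3 ring.py
```

```text
{'position': array([0.5418, 0.1227, 0.0343]), 'opening': np.float64(0.0499), 'contact_force': array([ 2.9857, -2.4173, -0.4809]), 'finger_force': np.float64(26.7863), 'tool_rot': array([ 9.998e-01, -2.110e-02,  6.900e-03,  3.000e-04]), 'moment': array([-0.3762, -0.4205,  0.061 ])}
n 4574 circle mm [542.24043013 122.72183681  27.55040747] zmed 0.060342282960179655
plane n 2913 slope deg [-3.63  0.72] z mm 60.3177912159099
[(0, 58.3), (30, 59.0), (60, 60.2), (90, 61.1), (120, 61.4), (150, 60.7), (180, 60.7), (210, 60.6), (240, 61.2), (270, 60.6), (300, 59.4), (330, 58.5)]
```

The ring caught the −x lip and tipped 3.6° in the grip. Back out, re-level, and centre on the nest this time.

drive_tool --pt "0 0 0 0 0 -1.5 0.6" --pt "0 0 0 0 0 -3.4 0.6" --pt "0 0.06 0 0.13 0 -3.4 0.6" --pt "0 0.06 0 0.13 0 -3.4 0.6" --pt "0 0.06 0 0.13 0 -3.4 0.6" --pt "0 0.06 0 0.13 0 -3.4 0.6"

```text
time_s: 15.3
position: [0.5424, 0.1228, 0.0678]
tool_rot: [0.999, -0.021, 0.036, 0.001]
contact_force: [-0.1, 0.2, -0.8]
opening: 0.0499
finger_force: 27.8
```

```bash
python3 ring.py; python3 - <<'E'
from h import *
im,d,P=cloud('wrist')
Q=P.reshape(-1,3);W=Q[np.hypot(Q[:,0]-.54,Q[:,1]-.1225)<.085]
q=W[(W[:,2]>.057)&(W[:,2]<.069)&(W[:,0]>.55)];print(len(q),cv2.minAreaRect((q[:,:2]*1000).astype(np.float32)))
E
```

```text
{'position': array([0.5424, 0.1228, 0.0678]), 'opening': np.float64(0.0499), 'contact_force': array([-0.1345,  0.2494, -0.8395]), 'finger_force': np.float64(27.8249), 'tool_rot': array([ 9.991e-01, -2.110e-02,  3.610e-02,  9.000e-04]), 'moment': array([-0.001 ,  0.0251, -0.0643])}
n 4285 circle mm [539.87179431 123.18074517  25.77668662] zmed 0.09411275208735567
plane n 2830 slope deg [-1.8   0.91] z mm 94.30725490961537
[(0, None), (30, None), (60, None), (90, None), (120, None), (150, None), (180, None), (210, None), (240, None), (270, None), (300, None), (330, None)]
4354 ((571.7305297851562, 121.24958801269531), (72.1514663696289, 23.15725326538086), 87.84062957763672)
```

drive_tool --pt "-0.016 0.031 0 0.11 0.08 0 0.6" --pt "-0.016 0.031 0 0.11 0.08 0 0.6" --pt "-0.016 0.031 0 0.11 0.08 0 0.6" --pt "-0.016 0.031 0 0.11 0.08 0 0.6"

```text
time_s: 15.8
position: [0.5441, 0.1218, 0.0683]
tool_rot: [0.998, -0.021, 0.052, 0.009]
contact_force: [0.4, -0.3, -0.3]
opening: 0.05
finger_force: 27.8
```

```bash
python3 ring.py
```

```text
{'position': array([0.5441, 0.1218, 0.0683]), 'opening': np.float64(0.05), 'contact_force': array([ 0.4417, -0.3131, -0.3363]), 'finger_force': np.float64(27.8243), 'tool_rot': array([ 0.9984, -0.0214,  0.0522,  0.0091]), 'moment': array([0.0527, 0.0266, 0.0092])}
n 4179 circle mm [541.26615484 122.5908421   25.56545279] zmed 0.09453285928263655
plane n 2869 slope deg [-0.12 -0.07] z mm 94.5526932573466
[(0, None), (30, None), (60, None), (90, None), (120, None), (150, None), (180, None), (210, None), (240, None), (270, None), (300, None), (330, None)]
```

```bash
sed -i 's/^c=circ.*/c=circ(P,p[:2]-[p[0]-.5403,0],(zt-.005,zt+.005),.029);plane(P,c[:2]\/1e3,.021,.0255,(zt-.004,zt+.004))/' ring.py; python3 ring.py
```

```text
{'position': array([0.5442, 0.1218, 0.0683]), 'opening': np.float64(0.0499), 'contact_force': array([-0.5595, -0.3831, -0.4658]), 'finger_force': np.float64(27.8243), 'tool_rot': array([ 0.9984, -0.0215,  0.0523,  0.0091]), 'moment': array([-0.0189,  0.0174, -0.0317])}
n 4295 circle mm [540.5445697  123.14174131  26.23744827] zmed 0.09455204410908993
plane n 2779 slope deg [ 0.04 -0.07] z mm 94.72422601797507
[(0, None), (30, None), (60, None), (90, None), (120, None), (150, None), (180, None), (210, None), (240, None), (270, None), (300, None), (330, None)]
```

```bash
python3 - <<'E'
from h import *
r=R.from_quat(manip.read_state()['tool_rot'])
for dz in(-10,-20,-25,-30,-35,-38,-40.6): print(dz,(r.inv().apply([-.2,-.4,dz])/10).round(2))
E
```

```text
-10 [-0.12  0.02  0.99]
-20 [-0.23  0.01  1.99]
-25 [-0.28  0.    2.48]
-30 [-0.33 -0.01  2.98]
-35 [-0.39 -0.02  3.48]
-38 [-0.42 -0.02  3.78]
-40.6 [-0.44 -0.02  4.04]
```

drive_tool --pt "0 0 0 -0.12 0.02 0.99 0.6" --pt "0 0 0 -0.23 0.01 1.99 0.6" --pt "0 0 0 -0.28 0 2.48 0.6" --pt "0 0 0 -0.33 -0.01 2.98 0.6" --pt "0 0 0 -0.36 -0.01 3.23 0.6" --pt "0 0 0 -0.36 -0.01 3.23 0.6"

```text
time_s: 16.5
position: [0.5434, 0.1213, 0.0353]
tool_rot: [0.998, -0.021, 0.052, 0.009]
contact_force: [-0.7, 0.1, -0.5]
opening: 0.0502
finger_force: 27.8
```

```bash
python3 ring.py
```

```text
{'position': array([0.5434, 0.1213, 0.0353]), 'opening': np.float64(0.0502), 'contact_force': array([-0.6702,  0.1427, -0.4581]), 'finger_force': np.float64(27.821), 'tool_rot': array([ 0.9984, -0.0213,  0.0519,  0.0093]), 'moment': array([-0.0011,  0.1068, -0.0438])}
n 5066 circle mm [540.31269236 121.44295728  28.90780285] zmed 0.06143388316817561
plane n 2765 slope deg [ 0.05 -0.15] z mm 61.64191890161101
[(0, 62.0), (30, 61.9), (60, 61.9), (90, 61.5), (120, 61.1), (150, 60.6), (180, 61.1), (210, 61.7), (240, 61.8), (270, 62.4), (300, 61.9), (330, 61.9)]
```

Level at top z = 61.6 mm (home 54), no side force. Another 7.6 mm down.

drive_tool --pt "0 0 0 -0.03 0 0.3 0.6" --pt "0 0 0 -0.05 0 0.5 0.6" --pt "0 0 0 -0.06 0 0.6 0.6" --pt "0 0 0 -0.06 0 0.6 0.6"

```text
time_s: 16.95
position: [0.5436, 0.1212, 0.0297]
tool_rot: [0.998, -0.021, 0.052, 0.009]
contact_force: [-0.2, 1.1, 0.4]
opening: 0.0499
finger_force: 27.8
```

```bash
python3 ring.py
```

```text
{'position': array([0.5436, 0.1212, 0.0297]), 'opening': np.float64(0.0499), 'contact_force': array([-0.2248,  1.1478,  0.3824]), 'finger_force': np.float64(27.8249), 'tool_rot': array([ 0.9984, -0.0213,  0.0523,  0.0092]), 'moment': array([ 0.0051,  0.0269, -0.019 ])}
n 5437 circle mm [540.2318737  121.35113695  28.75525894] zmed 0.05604882242504505
plane n 2733 slope deg [-0.01 -0.12] z mm 56.03927958857738
[(0, 56.3), (30, 56.3), (60, 56.2), (90, 55.7), (120, 55.2), (150, 55.4), (180, 55.8), (210, 56.0), (240, 56.1), (270, 57.7), (300, 56.2), (330, 56.4)]
```

drive_tool --pt "0 0 0 -0.01 0 0.1 0.6" --pt "0 0 0 -0.02 0 0.15 0.6" --pt "0 0 0 -0.02 0 0.19 0.6" --pt "0 0 0 -0.02 0 0.19 0.6"

```text
time_s: 17.4
position: [0.5441, 0.1215, 0.0288]
tool_rot: [0.998, -0.021, 0.053, 0.009]
contact_force: [-2.3, 0.5, 5.8]
opening: 0.0497
finger_force: 31.5
```

```bash
python3 ring.py
```

```text
{'position': array([0.5441, 0.1215, 0.0288]), 'opening': np.float64(0.0497), 'contact_force': array([-2.3192,  0.4897,  5.7595]), 'finger_force': np.float64(31.4961), 'tool_rot': array([ 0.9983, -0.0214,  0.053 ,  0.0089]), 'moment': array([0.2819, 0.2879, 0.0755])}
n 5373 circle mm [540.12515294 121.96801448  28.49174771] zmed 0.05509278601761361
plane n 2664 slope deg [ 0.37 -0.02] z mm 55.21887849372384
[(0, 55.4), (30, 55.5), (60, 55.4), (90, 55.1), (120, 54.9), (150, 55.0), (180, 55.0), (210, 55.1), (240, 55.2), (270, 56.0), (300, 55.4), (330, 55.5)]
```

Contact at 6 N within about 1 mm of home. Release gently, back out along the tilted axis, and level the tool.

drive_tool --pt "0 0 0 0 0 0 0.39" --pt "0 0 0 0 0 0 0.35" --pt "0 0 0 0 0 0 0.2" --pt "0 0 0 0 0 0 0" --pt "0 0 0 0 0 0 0" --pt "0 0 0 0.3 0 -3 0" --pt "0 0 0 0.7 0 -7 0" --pt "0.016 -0.106 0 0.7 0 -10 0" --pt "0.016 -0.106 0 0.7 0 -10 0" --pt "0.016 -0.106 0 0.7 0 -10 0"

```text
time_s: 18.45
position: [0.5408, 0.1229, 0.1282]
tool_rot: [1.0, -0.022, 0.0, 0.0]
contact_force: [-0.1, -0.9, -1.0]
opening: 0.0856
finger_force: 0.0
```

```bash
python3 - <<'E'
from h import *
s=manip.read_state();print(s['position'],s['tool_rot'])
im,d,P=cloud('wrist');np.savez('/tmp/w5',im=im,P=P)
save('ringset',cv2.resize(im[100:340,150:370],None,fx=2.5,fy=2.5,interpolation=cv2.INTER_CUBIC))
q=P.reshape(-1,3);h=np.hypot(q[:,0]-.5400,q[:,1]-.1229);q=q[(h<.024)&(h>.0215)&(q[:,2]>.039)&(q[:,2]<.06)]
a=np.degrees(np.arctan2(q[:,1]-.1229,q[:,0]-.54))
print([(k,round(float(np.median(q[(abs((a-k+180)%360-180)<15),2]))*1e3,1)) for k in range(0,360,30) if (abs((a-k+180)%360-180)<15).any()])
plane(P,(.54,.1229),.0215,.024,(.05,.058)); circ(P,(.54,.1229),(.0515,.056),.0275)
go([.472,-.309,.15])
E
```

```text
[0.54082486 0.12285662 0.12820773] [ 9.99764695e-01 -2.16881581e-02  4.19651136e-04  3.79667890e-05]
[(0, 54.4), (30, 54.3), (60, 54.3), (90, 54.2), (120, 54.4), (150, 54.3), (180, 54.4), (210, 54.2), (240, 54.3), (270, 54.2), (300, 54.3), (330, 54.3)]
plane n 527 slope deg [0.06 0.07] z mm 54.29306839078527
n 1356 circle mm [539.16674403 122.51167291  26.42701712] zmed 0.0540076760680791
at [0.5396 0.1227 0.1271] turn [ 0.0008  0.0019 -0.0011] shift cm [-4.9  43.43 -2.25]
```

View pics/ringset.png

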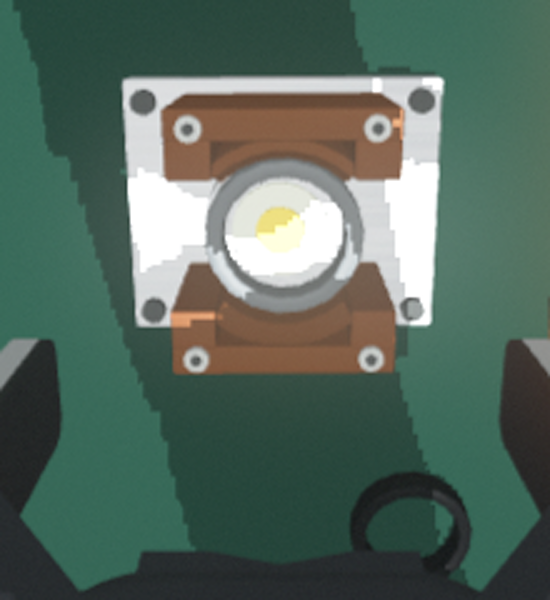

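The ring sits flat, 54.3 mm all round. Ten pictures viewed, so numbers only from here. Now the dome.

drive_tool --pt "0 0 0 -4.9 43.4 -2.2 0" --pt "0 0 0 -4.9 43.4 -2.2 0" --pt "0 0 0 -4.9 43.4 -2.2 0" --pt "0 0 0 -4.9 43.4 -2.2 0" --pt "0 0 0 -4.9 43.4 -2.2 0" --pt "0 0 0 -4.9 43.4 -2.2 0" --pt "0 0 0 -4.9 43.4 -2.2 0" --pt "0 0 0 -4.9 43.4 -2.2 0" --pt "0 0 0 -4.9 43.4 -2.2 0" --pt "0 0 0 -4.9 43.4 -2.2 0"

```text
time_s: 19.5
position: [0.4711, -0.312, 0.1484]
tool_rot: [1.0, -0.024, -0.001, 0.0]
contact_force: [0.1, 1.5, -0.1]
opening: 0.0853
finger_force: 0.0
```

drive_tool --pt "0 0 0 0 0 0 0" --pt "0 0 0 0 0 0 0"

```text
time_s: 19.7
position: [0.4721, -0.3069, 0.149]
tool_rot: [1.0, -0.021, -0.001, -0.001]
contact_force: [0.4, 0.5, -0.2]
opening: 0.0853
finger_force: 0.0
```

```bash
cat > dome.py <<'E'
from h import *
from scipy.optimize import least_squares
s=manip.read_state();p=s['position'];print({k:np.round(s[k],4) for k in('position','opening','contact_force','finger_force','tool_rot','moment')})
im,d,P=cloud('wrist');np.savez('/tmp/dm',im=im,P=P)
def dome(c0,z0,lo=.012,hi=.036):
    q=P.reshape(-1,3);q=q[(np.hypot(q[:,0]-c0[0],q[:,1]-c0[1])<.03)&(q[:,2]>z0+lo)&(q[:,2]<z0+hi)]
    top=np.percentile(q[:,2],99.5)
    for f,(a,b) in(('upper',(top-.006,top+.002)),('all',(z0+lo,z0+hi))):
        w=q[(q[:,2]>a)&(q[:,2]<b)]
        h=cv2.convexHull((w[:,:2]*1e3).astype(np.float32))[:,0]
        g=least_squares(lambda x:np.hypot(h[:,0]-x[0],h[:,1]-x[1])-x[2],[c0[0]*1e3,c0[1]*1e3,24],loss='soft_l1').x
        print(f,len(w),g.round(2),'top',(top*1e3).round(1))
    w=q[q[:,2]>top-.003]; k=w[:,:2]-w[:,:2].mean(0)
    A=np.c_[w[:,0]-g[0]/1e3,w[:,1]-g[1]/1e3,np.ones(len(w)),((w[:,:2]-g[:2]/1e3)**2).sum(1)];b=np.linalg.lstsq(A,w[:,2],rcond=None)[0]
    print('crown apex mm',(g[:2]-b[:2]/(2*b[3])*1e3).round(2),'slope deg at centre',np.degrees(b[:2]).round(2),'z',b[2]*1e3)
    return g
E
python3 - <<'E'
from dome import *
g=dome((.4705,-.307),.003,.006)
go([g[0]/1e3+.0003,g[1]/1e3-.0005,-.008])
E
```

```text
{'position': array([ 0.4721, -0.3069,  0.149 ]), 'opening': np.float64(0.0853), 'contact_force': array([ 0.438 ,  0.5202, -0.2131]), 'finger_force': np.float64(0.0), 'tool_rot': array([ 9.998e-01, -2.100e-02, -1.500e-03, -9.000e-04]), 'moment': array([ 0.0015, -0.0343,  0.0217])}
upper 1206 [ 471.01 -308.73   19.34] top 38.5
all 2177 [ 471.39 -308.7    25.23] top 38.5
crown apex mm [ 470.88 -308.84] slope deg at centre [-0.48 -0.13] z 37.64711666037957
at [ 0.4724 -0.3068  0.1493] turn [-0.0012  0.0025  0.0006] shift cm [-0.03  0.26 15.73]
```

drive_tool --newtons 30 --pt "0 0 0 -0.04 0.23 5 0" --pt "0 0 0 -0.04 0.23 9 0" --pt "0 0 0 -0.04 0.23 12.5 0" --pt "0 0 0 -0.04 0.23 15 0" --pt "0 0 0 -0.04 0.23 15.9 0" --pt "0 0 0 -0.04 0.23 15.9 0.2" --pt "0 0 0 -0.04 0.23 15.9 0.35" --pt "0 0 0 -0.04 0.23 15.9 0.5" --pt "0 0 0 -0.04 0.23 15.9 0.6" --pt "0 0 0 -0.04 0.23 15.9 0.6"

```text
time_s: 20.75
position: [0.4734, -0.3113, -0.007]
tool_rot: [1.0, -0.022, 0.001, 0.001]
contact_force: [0.1, 2.0, 6.7]
opening: 0.0494
finger_force: 31.6
```

```bash
python3 - <<'E'
from dome import *
g=dome((.471,-.3088),.003,.006)
go([.5408,.1223,.13])
E
```

```text
{'position': array([ 0.4734, -0.3113, -0.007 ]), 'opening': np.float64(0.0494), 'contact_force': array([0.1264, 2.0295, 6.7041]), 'finger_force': np.float64(31.5686), 'tool_rot': array([ 9.998e-01, -2.150e-02,  1.200e-03,  9.000e-04]), 'moment': array([ 0.3498, -0.0506,  0.0794])}
upper 5691 [ 478.21 -308.89   26.8 ] top 38.5
all 10658 [ 472.42 -309.76   25.56] top 38.5
crown apex mm [ 471.06 -308.85] slope deg at centre [-0.05  0.03] z 36.86467710820196
at [ 0.4734 -0.3113 -0.007 ] turn [ 0.0017 -0.0025 -0.0012] shift cm [  4.9  -43.59 -13.76]
```

Gripped, crown level. Lift and carry to the nest.

drive_tool --pt "0 0 0 0 0 -3 0.6" --pt "0 0 0 0 0 -8 0.6" --pt "0 0 0 0.2 -2 -12.5 0.6" --pt "0 0 0 0.8 -7 -13.7 0.6" --pt "0 0 0 1.4 -12 -13.7 0.6" --pt "0 0 0 1.9 -17 -13.7 0.6" --pt "0 0 0 2.5 -22 -13.7 0.6" --pt "0 0 0 3 -27 -13.7 0.6" --pt "0 0 0 3.6 -32 -13.7 0.6" --pt "0 0 0 4.2 -37 -13.7 0.6"

```text
time_s: 21.8
position: [0.5295, 0.0554, 0.1289]
tool_rot: [1.0, -0.021, 0.0, 0.0]
contact_force: [0.7, -0.3, -0.3]
opening: 0.0491
finger_force: 31.5
```

```bash
python3 -c "
from h import *
print(manip.read_state()['finger_force'])
go([.5408,.1223,.13])"
```

```text
31.51359431683023
at [0.5295 0.0554 0.1289] turn [ 0.0002 -0.0008 -0.001 ] shift cm [ 0.84 -6.74 -0.11]
```

drive_tool --pt "0 0 0 0.4 -3.5 0 0.6" --pt "0 0 0 0.8 -6 0 0.6" --pt "0 0 0 0.8 -6.6 0 0.6" --pt "0 0 0 0.8 -6.6 0 0.6" --pt "0 0 0 0.8 -6.6 0 0.6"

```text
time_s: 22.3
position: [0.5399, 0.118, 0.1282]
tool_rot: [1.0, -0.022, -0.0, 0.0]
contact_force: [0.4, -0.7, -0.5]
opening: 0.0493
finger_force: 31.5
```

```bash
python3 - <<'E'
from dome import *
q=P.reshape(-1,3);q=q[np.hypot(q[:,0]-p[0],q[:,1]-p[1])<.012];t=np.median(q[:,2][q[:,2]<p[2]+.07]);print('crown z',t, 'rel tcp',t-p[2])
dome((.5403,.1225),t-.034,.006)
Q=P.reshape(-1,3);W=Q[np.hypot(Q[:,0]-.54,Q[:,1]-.1225)<.085]
q=W[(W[:,2]>.057)&(W[:,2]<.069)&(W[:,0]>.55)];print(len(q),cv2.minAreaRect((q[:,:2]*1000).astype(np.float32)))
q=W[(W[:,2]>.008)&(W[:,2]<.016)];print('plate',len(q),cv2.minAreaRect((q[:,:2]*1000).astype(np.float32)))
E
```

```text
{'position': array([0.5399, 0.118 , 0.1282]), 'opening': np.float64(0.0493), 'contact_force': array([ 0.431 , -0.7259, -0.5099]), 'finger_force': np.float64(31.5106), 'tool_rot': array([ 9.998e-01, -2.170e-02, -5.000e-04,  4.000e-04]), 'moment': array([ 0.0027,  0.0417, -0.0057])}
crown z 0.1718037773987935 rel tcp 0.043611573048094515
upper 5724 [540.57 122.21  23.75] top 173.4
all 10631 [538.74 119.05  25.45] top 173.4
crown apex mm [535.09 123.36] slope deg at centre [-0.3   0.36] z 171.92876624337896
2447 ((571.818603515625, 121.33114624023438), (71.86910247802734, 22.87685775756836), 87.62548065185547)
plate 4526 ((540.45947265625, 122.69227600097656), (116.2320327758789, 95.5595703125), 87.63127136230469)
```

```bash
cat > dfit.py <<'E'
from h import *
from scipy.optimize import least_squares
def dfit(P,c0,ztop,band=.016,rm=.0245):
    q=P.reshape(-1,3);q=q[(np.hypot(q[:,0]-c0[0],q[:,1]-c0[1])<rm)&(q[:,2]>ztop-band)&(q[:,2]<ztop+.004)]*1e3
    q=q[::max(1,len(q)//3000)]
    def f(x,out=False):
        X=q[:,0]-x[0];Y=q[:,1]-x[1];z=q[:,2]-x[2]*X-x[3]*Y
        r2=((X+x[2]*(z-ztop*1e3))**2+(Y+x[3]*(z-ztop*1e3))**2)/400
        A=np.stack([r2**k for k in range(5)],1);b=np.linalg.lstsq(A,z,rcond=None)[0];return z-A@b
    for tilt in(0,1):
        g=least_squares((lambda x:f([x[0],x[1],0,0])) if not tilt else f,[c0[0]*1e3,c0[1]*1e3]+[0,0]*tilt,loss='soft_l1')
        print('dfit',len(q),g.x[:2].round(2),'tilt deg',np.degrees(g.x[2:]).round(2),'rms',np.sqrt(np.mean(g.fun**2)).round(2))
    return g.x
if __name__=='__main__':
    P=np.load('/tmp/dm.npz')['P']
    for c in((.5385,.1188),(.539,.119)): dfit(P,c,.172)
    for rm in(.022,.0235): dfit(P,(.5389,.119),.172,rm=rm)
E
python3 dfit.py
```

```text
dfit 4303 [537.46 118.72] tilt deg [] rms 0.74
dfit 4303 [538.4  118.87] tilt deg [-2.08 -0.36] rms 0.73
dfit 4379 [537.38 118.8 ] tilt deg [] rms 1.11
dfit 4379 [538.37 119.72] tilt deg [-2.03 -2.21] rms 1.05
dfit 3603 [537.46 118.7 ] tilt deg [] rms 0.62
dfit 3603 [538.67 118.82] tilt deg [-2.37 -0.22] rms 0.62
dfit 4061 [537.45 118.69] tilt deg [] rms 0.65
dfit 4061 [538.55 118.81] tilt deg [-2.29 -0.24] rms 0.64
```

drive_tool --pt "0 0.025 0 0.22 -0.39 0 0.6" --pt "0 0.025 0 0.22 -0.39 1.5 0.6" --pt "0 0.025 0 0.22 -0.39 2.5 0.6" --pt "0 0.025 0 0.22 -0.39 2.5 0.6" --pt "0 0.025 0 0.22 -0.39 2.5 0.6"

```text
time_s: 22.85
position: [0.5426, 0.1226, 0.103]
tool_rot: [1.0, -0.022, 0.012, 0.0]
contact_force: [0.2, 0.4, -1.2]
opening: 0.0497
finger_force: 31.5
```

```bash
cat > dd.py <<'E'
from dfit import *
s=manip.read_state();p=s['position'];print({k:np.round(s[k],4) for k in('position','opening','contact_force','finger_force','tool_rot','moment')})
im,d,P=cloud('wrist');np.savez('/tmp/dd',im=im,P=P)
q=P.reshape(-1,3);q=q[np.hypot(q[:,0]-.5403,q[:,1]-.1227)<.006];t=np.median(q[:,2]);print('crown z',t)
for rm in(.022,.024): dfit(P,(.5400,.1226),t,rm=rm)
E
python3 dd.py
```

```text
{'position': array([0.5426, 0.1226, 0.103 ]), 'opening': np.float64(0.0497), 'contact_force': array([ 0.1531,  0.4046, -1.2304]), 'finger_force': np.float64(31.5063), 'tool_rot': array([ 9.997e-01, -2.170e-02,  1.200e-02,  4.000e-04]), 'moment': array([ 0.0109, -0.0278, -0.0483])}
crown z 0.14723016374355002
dfit 3528 [539.77 123.18] tilt deg [] rms 0.59
dfit 3528 [540.   122.86] tilt deg [-0.44  0.65] rms 0.59
dfit 4097 [539.72 123.22] tilt deg [] rms 0.69
dfit 4097 [539.85 123.  ] tilt deg [-0.27  0.49] rms 0.69
```

drive_tool --pt "0 0 0 0.01 0.03 1.5 0.6" --pt "0 0 0 -0.04 0.03 3 0.6" --pt "0 0 0 -0.07 0.03 4.2 0.6" --pt "0 0 0 -0.09 0.03 4.9 0.6" --pt "0 0 0 -0.1 0.03 5.2 0.6" --pt "0 0 0 -0.1 0.03 5.2 0.6"

```text
time_s: 23.5
position: [0.543, 0.1226, 0.051]
tool_rot: [1.0, -0.021, 0.012, 0.0]
contact_force: [-0.1, 0.3, 0.1]
opening: 0.0495
finger_force: 31.5
```

```bash
python3 dd.py
```

```text
{'position': array([0.543 , 0.1226, 0.051 ]), 'opening': np.float64(0.0495), 'contact_force': array([-0.078 ,  0.281 ,  0.1226]), 'finger_force': np.float64(31.5105), 'tool_rot': array([ 9.997e-01, -2.140e-02,  1.210e-02,  4.000e-04]), 'moment': array([ 0.0244, -0.0257, -0.0238])}
crown z 0.0952041331263962
dfit 3491 [540.14 123.18] tilt deg [] rms 0.6
dfit 3491 [540.21 122.97] tilt deg [-0.15  0.43] rms 0.59
dfit 4045 [540.05 123.24] tilt deg [] rms 0.69
dfit 4045 [540.06 122.87] tilt deg [-0.01  0.8 ] rms 0.69
```

Crown at 95.2 mm (home 88), centred and level with no side force. Continue down.

drive_tool --pt "0 0 0 0.01 0.02 0.2 0.6" --pt "0 0 0 0 0.02 0.4 0.6" --pt "0 0 0 0 0.02 0.5 0.6" --pt "0 0 0 0 0.02 0.55 0.6" --pt "0 0 0 0 0.02 0.55 0.6"

```text
time_s: 24.05
position: [0.543, 0.1224, 0.0455]
tool_rot: [1.0, -0.021, 0.012, 0.0]
contact_force: [-1.0, 0.6, -0.3]
opening: 0.0495
finger_force: 31.5
```

```bash
python3 dd.py
```

```text
{'position': array([0.543 , 0.1224, 0.0455]), 'opening': np.float64(0.0495), 'contact_force': array([-1.0331,  0.5619, -0.3367]), 'finger_force': np.float64(31.5111), 'tool_rot': array([ 9.997e-01, -2.140e-02,  1.210e-02,  3.000e-04]), 'moment': array([ 0.0248, -0.0611, -0.0144])}
crown z 0.08969678629846009
dfit 3488 [540.13 122.96] tilt deg [] rms 0.59
dfit 3488 [540.29 122.75] tilt deg [-0.32  0.44] rms 0.59
dfit 4030 [540.09 123.01] tilt deg [] rms 0.62
dfit 4030 [540.27 122.99] tilt deg [-0.39  0.04] rms 0.62
```

drive_tool --pt "0 0 0 0 0 0.07 0.6" --pt "0 0 0 0 0 0.13 0.6" --pt "0 0 0 0 0 0.17 0.6" --pt "0 0 0 0 0 0.17 0.6"

```text
time_s: 24.5
position: [0.5433, 0.1224, 0.0443]
tool_rot: [1.0, -0.021, 0.012, 0.0]
contact_force: [-0.5, -0.2, 3.0]
opening: 0.0492
finger_force: 31.8
```

```bash
python3 dd.py
```

```text
{'position': array([0.5433, 0.1224, 0.0443]), 'opening': np.float64(0.0492), 'contact_force': array([-0.5046, -0.2258,  2.9989]), 'finger_force': np.float64(31.8186), 'tool_rot': array([ 9.997e-01, -2.140e-02,  1.240e-02,  3.000e-04]), 'moment': array([0.0168, 0.1799, 0.0077])}
crown z 0.08844992542375602
dfit 3467 [540.32 123.06] tilt deg [] rms 0.58
dfit 3467 [540.41 122.91] tilt deg [-0.19  0.3 ] rms 0.58
dfit 3980 [540.32 123.08] tilt deg [] rms 0.61
dfit 3980 [540.65 123.05] tilt deg [-0.71  0.06] rms 0.61
```

Seated: 3 N contact, crown at 88.4 mm. Release and withdraw.

drive_tool --pt "0 0 0 0 0 0 0.4" --pt "0 0 0 0 0 0 0.35" --pt "0 0 0 0 0 0 0.2" --pt "0 0 0 0 0 0 0" --pt "0 0 0 0 0 0 0" --pt "0 0 0 0.05 0 -2 0" --pt "0 0 0 0.12 0 -5 0" --pt "0 0 0 0.2 0 -10 0" --pt "0 -0.025 0 0.2 0 -12 0" --pt "0 -0.025 0 0.2 0 -12 0"

```text
time_s: 25.55
position: [0.5448, 0.1229, 0.1677]
tool_rot: [1.0, -0.021, 0.004, -0.001]
contact_force: [0.5, 0.1, 0.1]
opening: 0.0857
finger_force: 0.0
```

```bash
python3 dd.py; python3 - <<'E'
from h import *
P=np.load('/tmp/dd.npz')['P'];q=P.reshape(-1,3);h=np.hypot(q[:,0]-.5402,q[:,1]-.1228)
w=q[(h<.03)&(q[:,2]>.064)&(q[:,2]<.09)];print(cv2.minEnclosingCircle((w[:,:2]*1e3).astype(np.float32)))
circ(P,(.5402,.1228),(.064,.09),.03)
a=manip.capture('top')[0].astype(int);b=np.load('/tmp/top.npz')['im'].astype(int)
m=(abs(a-b).sum(2)>120).astype(np.uint8);n,l,st,c=cv2.connectedComponentsWithStats(m);print([(x[:5].tolist()) for x in st[1:] if x[4]>25])
E
```

```text
{'position': array([0.5448, 0.1229, 0.1677]), 'opening': np.float64(0.0857), 'contact_force': array([0.5008, 0.0901, 0.0797]), 'finger_force': np.float64(0.0), 'tool_rot': array([ 9.998e-01, -2.150e-02,  3.700e-03, -9.000e-04]), 'moment': array([-0.0155, -0.0515,  0.0584])}
crown z 0.08843129761831789
dfit 2000 [540.26 123.12] tilt deg [] rms 0.66
dfit 2000 [540.45 123.16] tilt deg [-0.38 -0.07] rms 0.66
dfit 2325 [540.27 123.12] tilt deg [] rms 0.66
dfit 2325 [540.65 123.17] tilt deg [-0.8  -0.11] rms 0.66
((538.345703125, 122.49011993408203), 28.046186447143555)
n 2675 circle mm [540.6543033  123.04435908  25.43050527] zmed 0.0842993168415466
[[115, 136, 158, 248, 18115], [330, 216, 16, 16, 187], [491, 357, 13, 10, 42], [486, 368, 13, 14, 48], [213, 376, 8, 8, 45]]
```

The stack is level at home height and clear of the gripper. Hand in.

```bash
python3 -c "
from h import *
print(manip.hand_in())"
```

```text
the job is handed in; nothing more can be done
None
```

I built the light unit in the nest and handed it in at about 26 s: heat sink, then spacer ring, then dome, each measuring level and within about 0.5 mm of its home height; the ring caught the pocket lip once and was re-levelled, and I never touched the other bench items, though the final top-camera check could not see the area behind the arm.

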